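# Load a cover plate in the test jig and start the check

### The job

Pick up the thin rectangular aluminium plate (not the round one) and lay it gently, without dropping it, in the sloping nest of the test jig: flat between the side guides, long side up the slope, and slid right down against the bottom ledge. Let go of it; only then press the round key fully down and release it to clear the old reading, and after that press the square key fully down and release it to start the check. Leave the plate seated in the nest and leave the other things on the bench where they are.

Things in the scene. Friction and masses are not known exactly. Their poses are not given: they have to be found in the camera images.
- plate: thin rectangular aluminium cover plate, 90 x 46 x 5 mm (x, y, z), 55 g, lying flat on the table; origin at the centre of its underside. Looks the same turned half round or over.
- nest: grey sloping deck of the test jig, 140 x 120 mm, 30 degrees from level, low edge away from the robot, top edge about 110 mm above the table. Origin on the deck surface, 70 mm above the table, where the centre of a seated plate's underside belongs; x points up the slope, y level across it, z square out of the deck
- ledge (a point): middle of the steel bottom ledge's face that the plate's end rests against, at deck level (x = -45 mm in the nest frame; axes as the nest's). The ledge is 70 mm wide in y and 9 mm high; the deck's upper end is open
- guide (a point): middle of the nest between its four steel side guides, at deck level (x = -1 mm in the nest frame; axes as the nest's). Guides are 9 mm high, inner faces at nest y = +/-26 mm (3 mm clear of the plate each side), and cover nest x from -45 to -33 and from 31 to 43 mm; between them the sides are open for the fingers
- round_key (a joint): round black push key, 30 mm across, on a small grey sloping pod, whose joint value is 0 at rest and 0.006 m fully down (spring return, about 2 N to start and 4.5 N at the bottom)
- round_key_top (a point): centre of the top face of the round key (30 mm across; moves with it), about 55 mm above the table at rest. z points square out of the sloping face, x up the slope, y level. The key stands 9 mm proud of its pod's flat 88 x 76 mm face, which slopes 30 degrees, low edge away from the robot. The pods are alike and may change places
- square_key (a joint): square black push key, 28 x 28 mm, on a small grey sloping pod, whose joint value is 0 at rest and 0.006 m fully down (spring return, about 2 N to start and 4.5 N at the bottom)
- square_key_top (a point): centre of the top face of the square key (28 x 28 mm; moves with it), about 55 mm above the table at rest. z points square out of the sloping face, x up the slope, y level. The key stands 9 mm proud of its pod's flat 88 x 76 mm face, which slopes 30 degrees, low edge away from the robot. The pods are alike and may change places
- disc: bystander: round aluminium cover, 60 mm across, 5 mm thick, flat on the table; origin at the centre of its underside
- screw_bin: bystander: open blue bin with screws, 80 x 120 x 55 mm; origin at the centre of its underside
- dome_housing: bystander: white camera housing with a domed top, 104 mm across, 140 mm high; origin at the centre of its underside
- screwdriver: bystander: screwdriver lying on the table, about 200 mm long along its x, under 35 mm high; origin at the underside of its middle

How it is judged:
By the outcome, as a careful person would: the job done as asked, in the order asked, and still so for the second after the job is handed in, with the robot touching nothing.
It also fails if it takes over 64 s, if anything falls off the work surface, if the arm or the gripper's body presses on something with over 40 N, if the wrist force passes 120 N, or if a joint passes its speed limit or range.

### The arm

A 6-joint arm with a two-finger parallel gripper is mounted at the origin on the work surface. World frame = base frame: x ahead of the robot, y to its left, z up, the work surface at z = 0. Lengths are in mm, angles in rad, forces in N, time in s.
With the tool pointing down it reaches from about 350 to 975 mm from the base axis. Payload 7.1 kg.
Tool frame: the origin (TCP) lies midway between the tips of the shut fingers; the grasp point (between the pads) lies ctrl.tcp_to_grasp behind it (ctrl.tcp_to_grasp is the distance from the TCP to the grasp point, in mm); z points along the fingers, y is the direction in which the jaws open and shut (so a half turn about z gives the same grasp; the last joint's range is limited). The gripper opens to 88 mm and grips with 3 to 60 N. Pads are 20 mm wide; open, the fingers measure 115 mm over their backs; the gripper's body (75 mm by 178 mm) begins 61 mm behind the grasp point.
Start: joints at [1.118, 0.423, 1.63, -0, 1.089, -0.019], TCP at [262.669, 567.107, 222.675] pointing down, gripper open.
Joint ranges: [-3, 3], [-0.9, 2.11], [0.09, 2.58], [-1.31, 4.45], [0.11, 2.69], [-2.54, 2.54]. Speed limits (rad/s): [2.39, 2.39, 3.01, 3.14, 3.14, 3.14].

### API

Orientations are given as a rotation vector (axis times angle).
In Python, from workcell import ctrl gives the robot as it stands.
- The arm moves only by the tool play_rows, never from a script. Its argument "increments" is text: rows parted by semicolons, each of 5 numbers parted by spaces: the opening, from 0 (shut) to 1 (fully open), then the shift along the world's x, y, z in m, then the turn about the world's z in degrees. A call has 1 to 20 rows; each row shifts and turns the commanded pose from where the row before left it; what a row does not reach is not made up. A row lasts 1/10 s, in which the tool goes at most 50 mm and 8.59 degrees, less where a joint would pass 70% of its speed; a pose out of reach is approached as far as the arm can. A call is refused whole if a number of a shift passes 0.05 or a number of a turn 8.59, either way. A call with a gripper value outside its range is refused whole. The fingers move at their own pace and stop on an object; the grip force is fixed at half the most. Time passes only in rows, so rows that do not move let the fingers close. It gives the time, the measured TCP pose, the force and the opening at its end, in the units of the state.
- ctrl.get_obs(): the state, without advancing time (a new reading comes with each control period).
- ctrl.get_image(name): name is "side" or "top" or "wrist"; returns a dict with "img" (420x560x3 uint8, red, green, blue), "range_z" (420x560 float32, mm along the optical axis (not along the pixel's ray), 0 where there is no reading), "vertical_fov" (degrees; the focal length in pixels is half the picture's height over the tangent of half this angle, whatever the lens; pixels are square), "cx", "cy" (the principal point, pixels), "k1" (the pictures are not rectified: a ray, as slopes to the right and down, at radius r is drawn at 1 + k1 r^2 times it, then the intrinsics apply), "origin" and "attitude" of the camera in the world. Camera axes: x right, y down, z forward; pixel columns grow to the right and rows downward; lengths in mm; the calibration is good to about 2 mm. A picture is of the moment at which its call begins.
- ctrl.close_job(): hands the job in, once; it reports no verdict.
The state is a dict: "t": time; "qpos": joint angles; "qvel": joint speeds; "joint_torque": joint torques, N m; "ee_pos": TCP position; "orientation": TCP orientation; "ft_force": force on the tool from outside, world axes, zero at the start; "moment": the same for the moment, N m; "width": finger opening in mm.
Only numpy, scipy, OpenCV 4.12 (cv2) and the standard library are available. Lean on these libraries where they do the work, as an engineer would, in place of code of your own. Each camera call takes 0.05 s, during which the arm holds its last target. There are 200 camera calls.

## Working session

There is one attempt and no reset: what is moved stays moved. The work goes in short steps, Python scripts to look and compute and a tool call to move; the robot and the scene stay as the last step left them, time stands still between calls to the robot, and variables do not carry over. Pictures are saved under pics/ and viewed, on a budget of 10 in all, crops included, one or two more only if the job needs it, and the job is handed in when it is done.

Besides the shell and the picture viewer there is one more tool, called after "Call:" as name(argument=value, ...), one argument or row to a line, values as JSON. play_rows: Moves the arm, as the interface text tells. Its arguments: {"type":"object","properties":{"increments":{"type":"string"}},"required":["increments"]}

```bash
mkdir -p pics
cat > h.py <<'E'
import numpy as np, cv2
from workcell import ctrl
from scipy.spatial.transform import Rotation as R
def grab(n,save=None):
    d=ctrl.get_image(n)
    if save: cv2.imwrite(f'pics/{save}.png',d['img'][:,:,::-1])
    return d
def K(d):
    f=210/np.tan(np.radians(d['vertical_fov'])/2)
    return np.array([[f,0,d['cx']],[0,f,d['cy']],[0,0,1.]]),np.array([d['k1'],0,0,0.])
def rot(d):
    a=np.array(d['attitude'],float)
    return a if a.shape==(3,3) else R.from_rotvec(a).as_matrix()
def rays(d,px):
    k,D=K(d); u=cv2.undistortPoints(np.array(px,float).reshape(-1,1,2),k,D).reshape(-1,2)
    return np.c_[u,np.ones(len(u))]
def cloud(d,px):
    px=np.array(px).reshape(-1,2); r=rays(d,px); z=d['range_z'][px[:,1].astype(int),px[:,0].astype(int)]
    return (r*z[:,None])@rot(d).T+np.array(d['origin'])
def onz(d,px,z):
    r=rays(d,px)@rot(d).T; o=np.array(d['origin']); return o+r*((z-o[2])/r[:,2:])
E
python3 - <<'E'
from h import *
a=[]
for n in('top','side'):
    d=grab(n); print(n,d['origin'],d['attitude'],d['vertical_fov'],d['k1'],d['cx'],d['cy']); a.append(d)
    cv2.imwrite(f'pics/{n}0.png',d['img'][:,:,::-1]); np.save(f'{n}0.npy',d,allow_pickle=True)
o=ctrl.get_obs(); print(o, ctrl.tcp_to_grasp)
E
```

```text
top [ 500.69232943   -2.33846809 1004.37526811] [-2.20781109  2.14753548 -0.0424422 ] 46.4494833212831 -0.0885693045179852 277.3495267976519 211.69154032501467
side [  66.44858785 -447.20030995  505.84884794] [-1.95430719  0.90199632 -0.47864396] 51.06606709691657 -0.0047809844788251005 284.2759026462531 204.6574907547844
{'t': 0.1, 'qpos': array([ 1.11799551e+00,  4.23754027e-01,  1.63062933e+00, -4.87418585e-05,
        1.08861397e+00, -1.89700709e-02]), 'qvel': array([ 4.51287794e-04, -1.43382698e-03, -9.65128772e-04, -2.10728802e-04,
        4.06588692e-05, -1.98495922e-04]), 'joint_torque': array([-1.43961984e-04, -5.45609021e+01, -2.74323428e+01,  6.44419785e-02,
        1.87910954e-02, -5.89376100e-05]), 'ee_pos': array([262.46301585, 566.64697791, 221.97973861]), 'orientation': array([-6.76031775e-01, -3.06769978e+00,  2.16101014e-03]), 'ft_force': array([ 0.11094704,  0.26620116, -0.02463755]), 'moment': array([-0.0162078 , -0.00024948, -0.01970483]), 'width': 87.8040200701578} 18.700000000000003
```

View pics/top0.png

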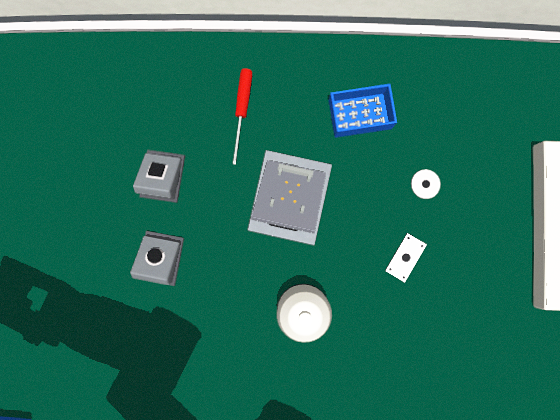

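View pics/side0.png

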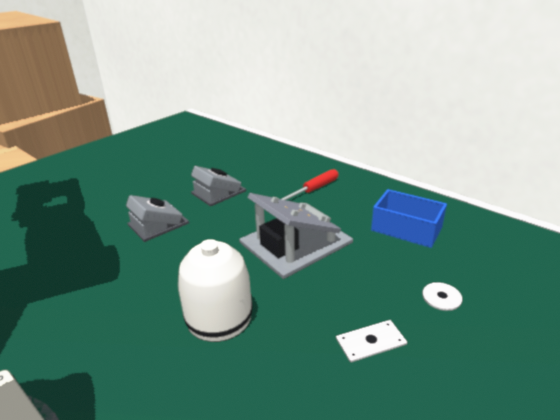

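The top view shows the plate at (406,258), disc (426,184), nest (291,197), square key (157,170) and round key (155,256). In the side view the deck slopes down away from the robot, and the plate is at (371,340).

Run:
```python
from h import *
T=np.load('top0.npy',allow_pickle=True).item(); im=T['img'].astype(int)
def box(x0,x1,y0,y1,m):
    q=np.zeros(m.shape,bool); q[y0:y1,x0:x1]=1; return m&q
br=im.min(2)>170
for n,b in(('plate',(375,435,225,290)),('disc',(405,450,160,205))):
    m=box(*b,br).astype(np.uint8); c=max(cv2.findContours(m,0,1)[0],key=cv2.contourArea)
    p=onz(T,c.reshape(-1,2),5.0)
    print(n,cv2.minAreaRect(p[:,:2].astype(np.float32)))
    ys,xs=np.nonzero(m); print(' z',np.median(cloud(T,np.c_[xs,ys])[:,2]))
# sloped things
dark=im.max(2)<45
def plane(P):
    for _ in range(6):
        c=P.mean(0); n=np.linalg.svd(P-c)[2][2]; n*=np.sign(n[2]); r=(P-c)@n; k=abs(r)<max(1.0,2*np.median(abs(r)));
        P=P[k]
    return c,n,len(P)
for n,b in(('sq',(140,178,152,188)),('rd',(138,176,238,274))):
    m=box(*b,dark).astype(np.uint8); c=max(cv2.findContours(m,0,1)[0],key=cv2.contourArea)
    mm=np.zeros_like(m); cv2.drawContours(mm,[c],-1,1,-1); 
    print(n,'px',cv2.minAreaRect(c)); e=cv2.erode(mm,np.ones((5,5)));ys,xs=np.nonzero(e)
    P=cloud(T,np.c_[xs,ys]); print(' mean',P.mean(0),'plane',plane(P))
    full=cloud(T,np.c_[np.nonzero(mm)[::-1]]);print(' full mean',full.mean(0))
ys,xs=np.mgrid[170:225,262:320]; P=cloud(T,np.c_[xs.ravel(),ys.ravel()]); P=P[P[:,2]>25]
c,n,k=plane(P); print('deck',c,n,k,'yaw downhill',np.degrees(np.arctan2(n[1],n[0])))
d=cv2.resize(T['img'][135:255,225:345,::-1],None,fx=6,fy=6,interpolation=cv2.INTER_CUBIC)[:600]
cv2.imwrite('pics/nest.png',cv2.resize(T['img'][140:250,235:345,::-1],(600,600),interpolation=cv2.INTER_CUBIC))
```

```text
plate ((477.2644348144531, -241.7222137451172), (46.424495697021484, 90.12068939208984), 60.58826446533203)
 z 3.7069197892516286
disc ((629.0816040039062, -280.25244140625), (58.03837203979492, 57.863975524902344), 46.06117248535156)
 z 3.709724706777024
sq px ((156.36488342285156, 169.31080627441406), (14.302711486816406, 12.001126289367676), 9.462322235107422)
 mean [637.31759727 262.60733426  56.23244383] plane (array([636.52487911, 262.57485592,  56.91895328]), array([0.57969868, 0.03366976, 0.81413499]), 43)
 full mean [636.94965526 261.46479759  60.90632574]
rd px ((154.0, 255.0), (12.0, 14.0), 90.0)
 mean [468.96384068 259.89903576  54.76457136] plane (array([469.48788773, 259.78203995,  54.94420271]), array([ 0.47803389, -0.07459235,  0.87516832]), 36)
 full mean [469.11046234 256.29001447  67.33178778]
deck [586.71487005  -1.45949802  76.35605836] [ 0.48887682 -0.09446677  0.86722285] 1621 yaw downhill -10.936603027981953
```

View pics/nest.png

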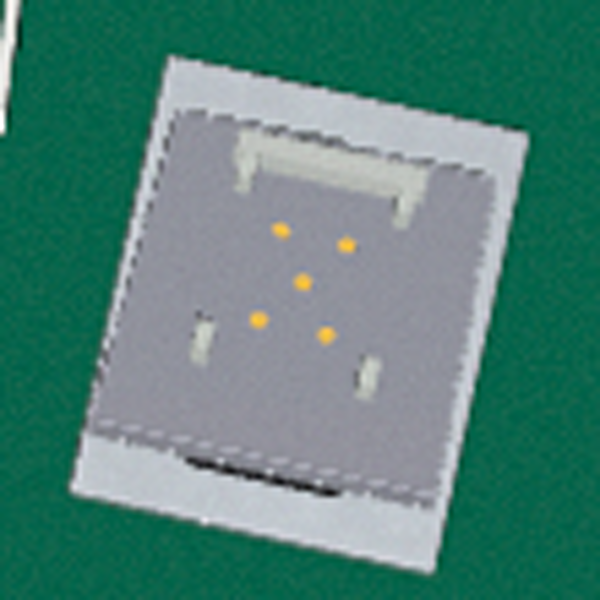

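The crop shows the five pins, with the centre one at (303,282), the ledge at the top and the four guides. Downhill runs up the picture, tilted slightly right.

Run:
```python
from h import *
T=np.load('top0.npy',allow_pickle=True).item(); im=T['img'].astype(int)
m=((im[...,0]-im[...,2])>60)&(im[...,1]>100); m[:160]=0;m[225:]=0;m[:,:260]=0;m[:,325:]=0
n,l,s,c=cv2.connectedComponentsWithStats(m.astype(np.uint8)); P=c[1:]; print(P.round(1).tolist())
w=onz(T,P,70); print('pins',w.round(1).tolist(),w.mean(0), cloud(T,[[290,191]]))
cr=lambda x,y:[235+x/5.4545-.5,140+y/5.4545-.5]
ang=lambda v:np.degrees(np.arctan2(v[1],v[0]))
b=onz(T,[cr(170,57),cr(527,132),cr(435,573),cr(72,492)],10); print('base',b.round(1).tolist(),b.mean(0))
for i,j in((3,0),(2,1)): print(ang(b[j]-b[i]))
print('across',ang(b[0]-b[1])-90)
g=np.array([onz(T,[cr(244,173)],57)[0],onz(T,[cr(402,208)],57)[0],onz(T,[cr(202,342)],97)[0],onz(T,[cr(368,377)],97)[0]])
print('guides',g.round(1).tolist(), g.mean(0))
print('keys sq',onz(T,[[156.4,169.3]],55),'rd',onz(T,[[154.2,255.0]],55))
# pod quads
k,_=K(T)
o=ctrl.get_obs();Rm=R.from_rotvec(o['orientation']).as_matrix();print('jaw',ang(Rm[:,1]))
# side view checks: project estimates
S=np.load('side0.npy',allow_pickle=True).item();ks,Ds=K(S)
def proj(p):
    rv=cv2.Rodrigues(rot(S).T)[0];return cv2.projectPoints(np.array(p,float).reshape(-1,3),rv,-rot(S).T@np.array(S['origin']),ks,Ds)[0].reshape(-1,2).round(1)
si=S['img'].astype(int);dk=si.max(2)<45
for nm,b2,p in(('rd',(140,175,193,212),onz(T,[[154.2,255.0]],55)),('sq',(205,235,160,182),onz(T,[[156.4,169.3]],55))):
    q=np.zeros(dk.shape,bool);q[b2[2]:b2[3],b2[0]:b2[1]]=1;cc=max(cv2.findContours((dk&q).astype(np.uint8),0,1)[0],key=cv2.contourArea)
    print(nm,'proj',proj(p),'seen',cv2.boundingRect(cc))
br=si.min(2)>170; br[:315]=0;br[365:]=0;br[:,:330]=0;br[:,415:]=0
cc=max(cv2.findContours(br.astype(np.uint8),0,1)[0],key=cv2.contourArea)
print('plate side',cv2.minAreaRect(onz(S,cc.reshape(-1,2),5.)[:,:2].astype(np.float32)))
```

```text
[[286.1, 181.9], [298.0, 184.5], [290.0, 191.3], [281.9, 198.1], [294.5, 201.0]]
pins [[617.0, 5.6, 70.0], [612.5, -17.3, 70.0], [599.0, -2.3, 70.0], [585.5, 12.9, 70.0], [580.6, -11.4, 70.0]] [598.914471    -2.52796002  70.        ] [[599.46780325  -2.31837474  71.07334761]]
base [[689.5, 49.9, 10.0], [664.3, -85.0, 10.0], [498.3, -54.4, 10.0], [524.6, 81.6, 10.0]] [594.17193268  -1.95395369  10.        ]
-10.867694579140622
-10.456531175686134
across -10.557223031874841
guides [[639.2, 19.7, 57.0], [628.0, -37.1, 57.0], [574.9, 31.5, 97.0], [564.4, -25.4, 97.0]] [601.64304117  -2.82174809  77.        ]
keys sq [[637.67598636 262.86064884  55.        ]] rd [[468.72040997 259.78023149  55.        ]]
jaw 65.14462509259691
rd proj [[158.2 201.3]] seen (152, 199, 11, 7)
sq proj [[219.6 171.4]] seen (214, 170, 12, 5)
plate side ((476.9631652832031, -240.03631591796875), (48.60917282104492, 91.767822265625), 60.77203369140625)
```

Call:
play_rows(
  increments="1 0.011 -0.0406 0 -0.25;1 0.011 -0.0406 0 -0.25;1 0.011 -0.0406 0 -0.25;1 0.011 -0.0406 0 -0.25;1 0.011 -0.0406 0 -0.25;1 0.011 -0.0406 0 -0.25;1 0.011 -0.0406 0 -0.25;1 0.011 -0.0406 0 -0.25;1 0.011 -0.0406 0 -0.25;1 0.011 -0.0406 0 -0.25;1 0.011 -0.0406 0 -0.25;1 0.011 -0.0406 0 -0.25;1 0.011 -0.0406 0 -0.25;1 0.011 -0.0406 0 -0.25;1 0.011 -0.0406 0 -0.25;1 0.011 -0.0406 0 -0.25;1 0.011 -0.0406 0 -0.25;1 0.011 -0.0406 0 -0.25;1 0.002 -0.001 0 0;1 0 0 0 0",
)

```text
t: 2.1
ee_pos: [462.4, -165.3, 222.2]
orientation: [-0.799, -3.037, -0.001]
ft_force: [-0.5, -0.3, -0.4]
width: 88.1
```

Call:
play_rows(
  increments="1 0.008 -0.027 0 0;1 0.008 -0.027 0 0;1 0.007 -0.027 0 0;1 0 0 -0.02 0;1 0 0 -0.02 0;1 0 0 -0.02 0;1 0 0 0 0;1 0 0 0 0",
)

```text
t: 2.9
ee_pos: [485.5, -244.5, 162.8]
orientation: [-0.794, -3.038, -0.001]
ft_force: [0.5, 0.3, 0.1]
width: 87.8
```

Run:
```python
from h import *
d=grab('wrist','w1'); o=ctrl.get_obs(); print(o['ee_pos'],d['origin'],d['attitude'])
im=d['img'].astype(int); m=(im.min(2)>150).astype(np.uint8)
for c in sorted(cv2.findContours(m,0,1)[0],key=cv2.contourArea)[-3:]:
    print(cv2.boundingRect(c),cv2.minAreaRect(onz(d,c.reshape(-1,2),5.)[:,:2].astype(np.float32)))
```

```text
[ 486.02490645 -244.97965454  163.43559988] [ 417.69723634 -206.29305512  324.6330937 ] [2.48754741 1.45830314 0.21335236]
(0, 231, 84, 64) ((409.14105224609375, -546.468017578125), (107.41986846923828, 73.99124908447266), 68.4543685913086)
(258, 147, 45, 82) ((477.7724304199219, -243.16036987304688), (47.90158462524414, 90.64240264892578), 60.760372161865234)
(451, 84, 109, 179) ((594.41796875, -16.859375), (110.08464050292969, 174.58853149414062), 78.7698974609375)
```

View pics/w1.png

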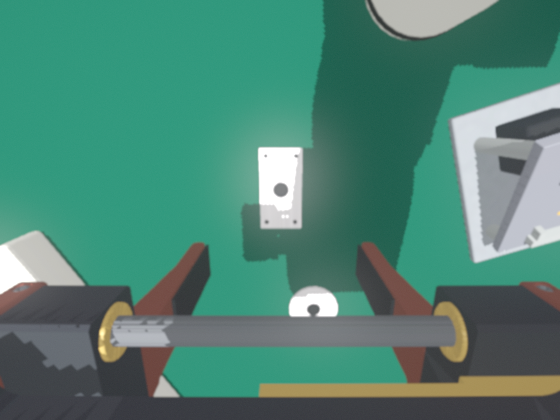

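The wrist view shows the plate at (280,188), lying square to the jaws. I'll descend and grip it about 10 mm off-centre, towards the end that will be downhill.

Call:
play_rows(
  increments="0.8 0 -0.002 -0.035 0;0.8 0 0 -0.035 0;0.8 0 0 -0.035 0;0.8 0 0 -0.03 0;0.8 0 0 -0.015 0;0.8 0 0 -0.005 0;0.8 0 0 0 0;0.8 0 0 0 0",
)

```text
t: 3.75
ee_pos: [486.7, -248.2, 9.1]
orientation: [0.795, 3.037, -0.001]
ft_force: [-0.5, -1.1, -0.9]
width: 70.1
```

Call:
play_rows(
  increments="0.8 0 0 -0.003 0;0.8 0 0 -0.0025 0;0.8 0 0 0 0;0.45 0 0 0 0;0.45 0 0 0 0;0.45 0 0 0 0;0.45 0 0 0 0;0.45 0 0 0 0",
)

```text
t: 4.55
ee_pos: [485.7, -247.7, 2.2]
orientation: [0.796, 3.039, -0.0]
ft_force: [0.1, -0.1, 0.7]
width: 45.4
```

```bash
python3 -c "
from h import *
o=ctrl.get_obs();print(o['ee_pos'],o['ft_force'],o['width'])"
```

```text
[ 485.68095302 -247.68249547    2.19865051] [ 0.1212984  -0.09890616  0.67617726] 45.40819358381946
```

Call:
play_rows(
  increments="0.2 0 0 0 0;0.2 0 0 0 0;0.2 0 0 0 0;0.2 0 0 0.005 0;0.2 0 0 0.01 0;0.2 0 0 0.02 0;0.2 0 0 0.03 0;0.2 0 0 0.03 0;0.2 0 0 0.03 0;0.2 0 0 0.03 0;0.2 0 0 0.03 0;0.2 0 0 0 0;0.2 0 0 0 0",
)

```text
t: 5.85
ee_pos: [485.8, -247.7, 188.1]
orientation: [0.796, 3.037, -0.001]
ft_force: [-0.1, 0.0, -0.5]
width: 44.9
```

Call:
play_rows(
  increments="0.2 0.0117 0.0245 0 1.87;0.2 0.0117 0.0245 0 1.87;0.2 0.0117 0.0245 0 1.87;0.2 0.0117 0.0245 0 1.87;0.2 0.0117 0.0245 0 1.87;0.2 0.0117 0.0245 0 1.87;0.2 0.0117 0.0245 0 1.87;0.2 0.0117 0.0245 0 1.87;0.2 0.0117 0.0245 0 1.87;0.2 0.0117 0.0245 0 1.87;0.2 0 0 0 0;0.2 0 0 0 0",
)

```text
t: 7.05
ee_pos: [601.6, -2.4, 185.6]
orientation: [-0.29, -3.125, 0.001]
ft_force: [-0.9, -0.1, -0.7]
width: 45.6
```

Run:
```python
from h import *
d=grab('wrist','w2'); np.save('w2.npy',d,allow_pickle=True); o=ctrl.get_obs(); print(o['ee_pos'],o['orientation'],d['origin'])
im=d['img'].astype(int); m=((im[...,0]-im[...,2])>60)&(im[...,1]>100); m[300:]=0
n,l,s,c=cv2.connectedComponentsWithStats(m.astype(np.uint8))
for a,b in zip(s[1:],c[1:]):
    if 6<a[4]<400: print(a[4],b.round(1),onz(d,[b],70)[0].round(1),cloud(d,[b.round()])[0].round(1))
```

```text
[601.47015843  -3.00601884 185.799198  ] [-2.91560996e-01 -3.12526837e+00  7.68679076e-04] [525.39303117  11.90185633 347.5449242 ]
22 [ 26.  283.5] [ 635.4 -285.4   70. ] [556.7 -72.4 268.9]
```

View pics/w2.png

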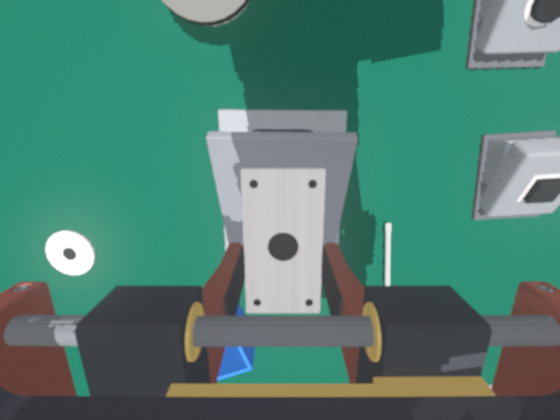

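Run:
```python
from h import *
d=np.load('w2.npy',allow_pickle=True).item(); a=np.radians(-10.6); h=np.array([np.cos(a),np.sin(a)]); l=np.array([-h[1],h[0]])
O=np.array([599,-2.5]); t=np.array([601.5,-2.9])
for nm,px,z in(('plate top',[[243,168],[326,168],[321,312],[246,313]],188.5),('deck edge',[[208,133],[356,133]],107),('hole',[[283,247]],188.5)):
    p=onz(d,px,z)[:,:2]; print(nm,'downhill/left from O',np.c_[(p-O)@h,(p-O)@l].round(1).tolist(),'from tcp',np.c_[(p-t)@h,(p-t)@l].mean(0).round(1))
ys,xs=np.mgrid[180:300:6,255:315:6];P=cloud(d,np.c_[xs.ravel(),ys.ravel()]);print(np.median(P[:,2]), np.polyfit((P[:,:2]-O)@h,P[:,2],1))
im=d['img'].astype(int)
print(cloud(d,[[215,150],[350,150],[282,140],[282,150]]).round(1))
```

```text
plate top downhill/left from O [[-51.8, -20.8], [-51.8, 23.6], [37.6, 24.3], [38.4, -22.3]] from tcp [-9.4  1.1]
deck edge downhill/left from O [[-67.3, -58.2], [-67.4, 57.8]] from tcp [-69.9  -0.3]
hole downhill/left from O [[-6.1, 0.7]] from tcp [-8.6  0.6]
188.14466015758876 [-3.26865401e-03  1.88109841e+02]
[[536.1 -46.3 101.8]
 [556.1  61.3 102.7]
 [538.1   8.7 106. ]
 [546.1   7.2 102.6]]
```

Call:
play_rows(
  increments="0.2 0 0 -0.025 0;0.2 0 0 -0.025 0;0.2 0 0 -0.02 0;0.2 0 0 -0.008 0;0.2 0 0 -0.003 0;0.2 0 0 -0.003 0;0.2 0 0 -0.003 0;0.2 0 0 0 0",
)

```text
t: 7.9
ee_pos: [603.3, -2.9, 100.8]
orientation: [0.291, 3.127, -0.0]
ft_force: [0.3, -0.5, 0.5]
width: 45.1
```

Call:
play_rows(
  increments="0.2 0 0 -0.003 0;0.2 0 0 -0.003 0;0.2 0 0 0 0",
)

```text
t: 8.2
ee_pos: [603.6, -2.7, 94.5]
orientation: [0.291, 3.126, 0.0]
ft_force: [2.1, -0.8, 3.3]
width: 45.3
```

Call:
play_rows(
  increments="0.2 0 0 -0.003 0;0.2 0 0 -0.003 0;0.2 0 0 -0.003 0;0.2 0 0 -0.003 0;0.2 0 0 0 0",
)

```text
t: 8.7
ee_pos: [602.0, -2.6, 81.4]
orientation: [-0.292, -3.127, 0.0]
ft_force: [0.9, -0.2, 3.4]
width: 45.4
```

Run:
```python
from h import *
grab('side','s1'); d=grab('wrist'); 
ys,xs=np.mgrid[100:320:4,265:300:5];P=cloud(d,np.c_[xs.ravel(),ys.ravel()])
a=np.radians(-10.6); h=np.array([np.cos(a),np.sin(a)]);t=ctrl.get_obs()['ee_pos'];print(t,ctrl.get_obs()['ft_force'])
u=(P[:,:2]-t[:2])@h
for lo in range(-80,50,8):
    k=(u>=lo)&(u<lo+8)
    if k.sum(): print(lo+4,(np.median(P[k,2])).round(1),k.sum())
cv2.imwrite('pics/w3.png',d['img'][:,:,::-1])
```

```text
[602.12978579  -2.61566484  81.76669156] [-0.04928643  0.14051758  2.72044917]
-76 9.8 25
-68 103.2 41
-60 103.5 28
-52 101.3 28
-44 101.3 28
-36 98.1 21
-28 95.9 28
-20 92.3 21
-12 89.1 21
-4 85.6 21
4 83.2 14
12 80.4 16
20 77.5 17
28 73.9 15
52 51.1 7
```

View pics/s1.png

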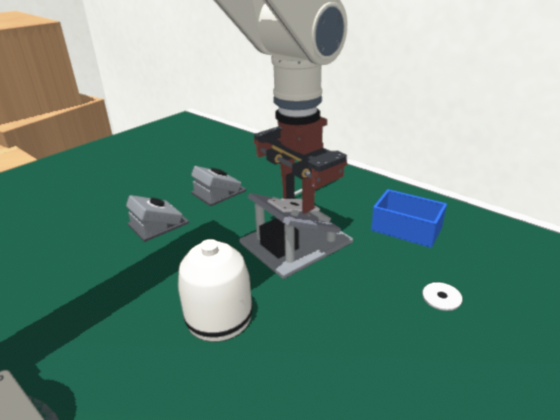

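The side view shows the plate held between the fingers over the deck and part-tilted, at about 21° by depth. I'll keep lowering it.

Call:
play_rows(
  increments="0.2 0 0 -0.002 0;0.2 0 0 -0.002 0;0.2 0 0 -0.0015 0;0.2 0 0 0 0",
)

```text
t: 9.2
ee_pos: [602.6, -2.7, 76.5]
orientation: [-0.292, -3.128, -0.0]
ft_force: [0.5, -0.8, 2.3]
width: 45.2
```

Call:
play_rows(
  increments="0.2 0 0 -0.001 0;0.2 0 0 0 0;0.2 0 0 0 0",
)

```text
t: 9.5
ee_pos: [602.8, -2.7, 75.7]
orientation: [0.292, 3.128, 0.0]
ft_force: [1.5, -0.3, 2.9]
width: 45.3
```

Call:
play_rows(
  increments="0.2 0.001 -0.0002 -0.0006 0;0.2 0.001 -0.0002 -0.0006 0;0.2 0.001 -0.0002 -0.0006 0;0.2 0 0 0 0",
)

```text
t: 9.9
ee_pos: [605.9, -3.3, 73.8]
orientation: [0.292, 3.128, 0.0]
ft_force: [1.1, 0.2, 2.9]
width: 45.2
```

Call:
play_rows(
  increments="0.2 0.001 -0.0002 -0.0006 0;0.2 0.001 -0.0002 -0.0006 0;0.2 0 0 0 0",
)

```text
t: 10.2
ee_pos: [607.9, -3.8, 72.6]
orientation: [0.292, 3.128, -0.0]
ft_force: [-0.4, 0.4, 2.9]
width: 45.2
```

Call:
play_rows(
  increments="0.2 0.001 -0.0002 -0.0006 0;0.2 0 0 0 0",
)

```text
t: 10.4
ee_pos: [608.8, -3.9, 72.0]
orientation: [0.292, 3.128, 0.0]
ft_force: [0.3, 0.1, 3.3]
width: 45.5
```

Call:
play_rows(
  increments="0.2 0.001 -0.0002 -0.0006 0;0.2 0 0 0 0",
)

```text
t: 10.6
ee_pos: [609.8, -4.1, 71.4]
orientation: [0.292, 3.128, -0.0]
ft_force: [0.7, -0.3, 3.2]
width: 45.2
```

Call:
play_rows(
  increments="0.2 0.001 -0.0002 -0.0006 0;0.2 0 0 0 0",
)

```text
t: 10.8
ee_pos: [610.8, -4.3, 70.8]
orientation: [0.292, 3.128, -0.0]
ft_force: [-0.0, -0.1, 3.2]
width: 45.2
```

Run:
```python
from h import *
d=grab('wrist','w4'); np.save('w4.npy',d,allow_pickle=True)
ys,xs=np.mgrid[100:325:3,265:300:5];P=cloud(d,np.c_[xs.ravel(),ys.ravel()])
a=np.radians(-10.6); h=np.array([np.cos(a),np.sin(a)]);O=np.array([599,-2.5]);o=ctrl.get_obs();print(o['ee_pos'],o['ft_force'])
u=(P[:,:2]-O)@h
for lo in range(-70,60,5):
    k=(u>=lo)&(u<lo+5)
    if k.sum(): print(lo+2.5,(np.median(P[k,2])).round(1),'above deck',np.median(P[k,2]-70+.577*u[k]).round(1),k.sum())
```

```text
[610.83384698  -4.31825565  70.87921691] [-0.28020597  0.42281732  2.38295461]
-67.5 103.2 above deck -5.1 23
-62.5 106.3 above deck 0.4 28
-57.5 103.8 above deck 0.7 28
-52.5 101.1 above deck 0.6 21
-47.5 98.2 above deck 0.5 28
-42.5 95.3 above deck 0.7 21
-37.5 95.3 above deck 3.9 28
-32.5 95.4 above deck 6.7 21
-27.5 93.1 above deck 7.3 21
-22.5 90.7 above deck 7.7 14
-17.5 89.6 above deck 8.5 39
-12.5 85.8 above deck 8.4 17
-7.5 83.2 above deck 8.8 19
-2.5 80.7 above deck 9.2 14
2.5 78.8 above deck 10.0 14
7.5 75.9 above deck 10.1 14
12.5 73.7 above deck 10.5 14
17.5 71.0 above deck 11.0 14
22.5 68.3 above deck 11.7 14
27.5 66.0 above deck 11.8 10
32.5 63.4 above deck 12.2 11
37.5 61.4 above deck 12.9 14
42.5 59.0 above deck 13.4 7
47.5 52.5 above deck 10.5 7
52.5 50.3 above deck 10.6 7
```

View pics/w4.png

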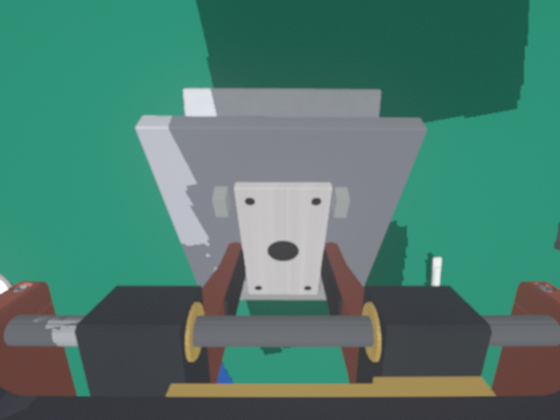

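Seen from the wrist, the plate sits centred between the guides at (220,200) and (341,200). Its lower end is still a few mm off the deck, so I'll lower it a little more and then slide.

Call:
play_rows(
  increments="0.2 0 0 -0.001 0;0.2 0 0 0 0",
)

```text
t: 11.05
ee_pos: [610.7, -4.3, 69.9]
orientation: [0.292, 3.128, -0.0]
ft_force: [-0.3, -0.9, 3.8]
width: 45.3
```

Call:
play_rows(
  increments="0.2 0 0 -0.0007 0;0.2 0 0 0 0",
)

```text
t: 11.25
ee_pos: [610.8, -4.3, 69.5]
orientation: [0.292, 3.128, -0.0]
ft_force: [-0.5, -0.1, 5.9]
width: 45.4
```

Call:
play_rows(
  increments="0.2 0 0 -0.0005 0;0.2 0 0 0 0",
)

```text
t: 11.45
ee_pos: [611.0, -4.3, 69.2]
orientation: [0.292, 3.127, 0.0]
ft_force: [-0.7, -0.0, 7.7]
width: 45.5
```

Call:
play_rows(
  increments="0.2 0.001 -0.0002 -0.0005 0;0.2 0 0 0 0",
)

```text
t: 11.65
ee_pos: [611.5, -4.4, 68.9]
orientation: [-0.292, -3.128, -0.0]
ft_force: [-3.4, 1.2, 11.9]
width: 45.2
```

Call:
play_rows(
  increments="0.2 0 0 0.0005 0;0.5 0 0 0 0;0.52 0 0 0 0;0.53 0 0 0 0;0.54 0 0 0 0;0.55 0 0 0 0;0.56 0 0 0 0;0.58 0 0 0 0;0.58 0 0 0 0;0.58 0 0 0 0",
)

```text
t: 12.65
ee_pos: [611.9, -4.6, 68.7]
orientation: [0.292, 3.127, -0.0]
ft_force: [1.5, -1.7, 2.6]
width: 50.6
```

```bash
cat > prof.py <<'E'
from h import *
import sys
d=grab('wrist',sys.argv[1]); o=ctrl.get_obs();print(o['ee_pos'],o['ft_force'],o['width'])
ys,xs=np.mgrid[60:325:3,265:300:5];P=cloud(d,np.c_[xs.ravel(),ys.ravel()])
a=np.radians(-10.6); h=np.array([np.cos(a),np.sin(a)]);O=np.array([599,-2.5])
u=(P[:,:2]-O)@h
for lo in range(-55,60,5):
    k=(u>=lo)&(u<lo+5)
    if k.sum(): print(lo+2.5,'above deck',np.median(P[k,2]-70+.577*u[k]).round(1),k.sum())
E
python3 prof.py w5
```

```text
[611.91997082  -4.56037478  68.71848325] [ 2.09249713 -0.8204222   1.96747494] 50.97731234645412
-52.5 above deck 0.5 28
-47.5 above deck 0.5 22
-42.5 above deck 0.5 27
-37.5 above deck 2.4 28
-32.5 above deck 6.5 21
-27.5 above deck 6.5 20
-22.5 above deck 6.4 15
-17.5 above deck 6.7 24
-12.5 above deck 82.5 39
-7.5 above deck 6.0 13
-2.5 above deck 5.9 15
2.5 above deck 6.0 17
7.5 above deck 6.1 11
12.5 above deck 5.9 13
17.5 above deck 5.8 14
22.5 above deck 6.0 14
27.5 above deck 5.9 7
32.5 above deck 6.1 14
37.5 above deck 5.7 7
42.5 above deck 7.2 21
47.5 above deck 10.6 7
52.5 above deck 10.5 7
```

The plate lies flat on the deck, with its profile about 5.5 mm above it all along, and it's released. I'll lift off and check the seating.

Call:
play_rows(
  increments="0.6 0 0 0.002 0;0.62 0 0 0.005 0;0.65 0 0 0.01 0;0.65 0 0 0.02 0;0.65 0 0 0.04 0;0.5 0 0.01 0.03 0;0.3 -0.02 0.03 0 0;0 -0.02 0.04 0 0;0 -0.02 0.04 0 0;0 -0.02 0.04 0 0;0 -0.02 0.04 0 0;0 -0.02 0.03 0 0;0 0 0 0 0;0 0 0 0 0",
)

```text
t: 14.1
ee_pos: [491.3, 226.0, 176.2]
orientation: [0.288, 3.128, -0.0]
ft_force: [-0.4, -0.1, -0.2]
width: 0.3
```

Run:
```python
from h import *
d=grab('top'); o=ctrl.get_obs();print(o['ee_pos'],o['orientation'],o['width'],o['ft_force'])
cv2.imwrite('pics/t2.png',cv2.resize(d['img'][140:290,130:345,::-1],(800,558),interpolation=cv2.INTER_CUBIC))
w=grab('wrist'); cv2.imwrite('pics/w6.png',w['img'][:,:,::-1])
```

```text
[491.89914542 225.31759972 176.16526252] [2.90595094e-01 3.12755532e+00 2.75621478e-05] 0.09785579927352604 [ 0.41089867 -0.11061645 -0.79418464]
```

View pics/t2.png

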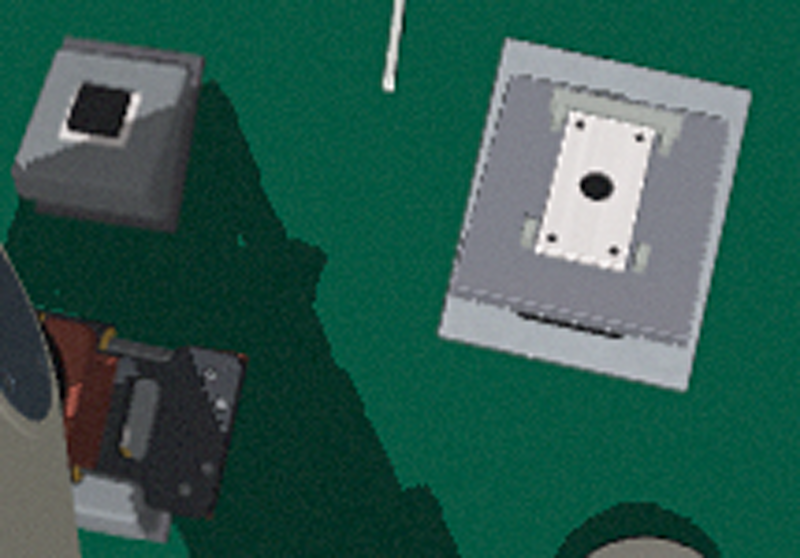

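The top view shows the plate seated between the guides with its lower end at the ledge (hole at (597,186)). Next is the round key.

Call:
play_rows(
  increments="0 -0.015 0.033 0 0;0 0 0 -0.04 0;0 0 0 -0.04 0;0 0 0 -0.025 0;0 0 0 -0.008 0;0 0 0 0 0;0 0 0 0 0",
)

```text
t: 14.9
ee_pos: [477.8, 258.3, 63.7]
orientation: [0.293, 3.127, 0.001]
ft_force: [-0.4, -0.3, 0.7]
width: 0.2
```

Call:
play_rows(
  increments="0 0 0 -0.003 0;0 0 0 -0.003 0;0 0 0 0 0",
)

```text
t: 15.2
ee_pos: [477.2, 258.8, 57.2]
orientation: [0.292, 3.127, 0.001]
ft_force: [1.4, -0.5, 0.9]
width: 0.5
```

Contact is about to start. Now I'll press along the key's normal.

Call:
play_rows(
  increments="0 -0.001 0.0002 -0.0018 0;0 -0.001 0.0002 -0.0018 0;0 0 0 0 0",
)

```text
t: 15.5
ee_pos: [475.1, 259.2, 53.2]
orientation: [0.291, 3.127, 0.001]
ft_force: [2.1, -0.4, 3.2]
width: 0.6
```

Call:
play_rows(
  increments="0 -0.001 0.0002 -0.0018 0;0 -0.0005 0.0001 -0.0009 0;0 0 0 0 0",
)

```text
t: 15.8
ee_pos: [474.1, 259.5, 51.2]
orientation: [0.291, 3.126, 0.001]
ft_force: [2.1, -3.0, 10.7]
width: 0.6
```

Call:
play_rows(
  increments="0 -0.0003 0 -0.0006 0;0 0 0 0 0;0 0 0 0 0",
)

```text
t: 16.1
ee_pos: [474.1, 259.5, 51.1]
orientation: [0.291, 3.126, 0.002]
ft_force: [1.4, -2.1, 14.7]
width: 0.6
```

It's bottomed: the force rose to 15 N with no further travel. I'll release it and go to the square key.

Call:
play_rows(
  increments="0 0.001 0 0.002 0;0 0.003 0 0.005 0;0 0 0 0.02 0;0 0 0 0.033 0;0 0.033 0 0 0;0 0.033 0 0 0;0 0.033 0.001 0 0;0 0.033 0.001 0 0;0 0.0345 0.0005 0 0;0 0 0 -0.03 0;0 0 0 -0.014 0;0 0 0 0 0;0 0 0 0 0",
)

```text
t: 17.4
ee_pos: [642.1, 261.6, 65.3]
orientation: [-0.291, -3.126, 0.001]
ft_force: [-0.5, -0.2, 0.1]
width: 0.6
```

Call:
play_rows(
  increments="0 0.0035 0.0005 -0.003 0;0 0 0 -0.003 0;0 0 0 -0.002 0;0 0 0 0 0",
)

```text
t: 17.8
ee_pos: [646.8, 262.3, 57.9]
orientation: [0.292, 3.128, 0.0]
ft_force: [0.2, 0.9, 0.5]
width: 0.3
```

Call:
play_rows(
  increments="0 -0.001 0 -0.0018 0;0 -0.001 0 -0.0018 0;0 0 0 0 0",
)

```text
t: 18.1
ee_pos: [645.1, 262.5, 54.5]
orientation: [0.292, 3.127, 0.001]
ft_force: [1.2, 2.3, 3.0]
width: 0.6
```

Call:
play_rows(
  increments="0 -0.001 0 -0.0018 0;0 0 0 0 0",
)

```text
t: 18.3
ee_pos: [644.1, 262.5, 52.6]
orientation: [0.292, 3.127, 0.001]
ft_force: [-0.1, 2.3, 4.7]
width: 0.3
```

Call:
play_rows(
  increments="0 -0.001 0 -0.0018 0;0 0 0 0 0",
)

```text
t: 18.5
ee_pos: [643.8, 262.6, 51.8]
orientation: [0.291, 3.126, 0.002]
ft_force: [1.3, 1.1, 9.1]
width: 0.9
```

Call:
play_rows(
  increments="0 -0.0003 0 -0.0007 0;0 0 0 0 0;0 0 0 0 0",
)

```text
t: 18.8
ee_pos: [643.8, 262.7, 51.7]
orientation: [0.291, 3.125, 0.002]
ft_force: [-0.5, 0.5, 12.5]
width: 0.5
```

Bottomed at 12.5 N with no further travel. I'll release, back off and do the final check.

Call:
play_rows(
  increments="0 0.001 0 0.002 0;0 0.003 0 0.005 0;0 0 0 0.02 0;0 0 0 0.04 0;0 0 0 0.04 0;0 -0.02 0.03 0.02 0;0 -0.03 0.03 0 0;0 -0.03 0.03 0 0;0 -0.03 0.03 0 0;0 -0.03 0.03 0 0;0 0 0 0 0;0 0 0 0 0",
)

```text
t: 20.0
ee_pos: [505.8, 412.3, 176.4]
orientation: [-0.288, -3.128, 0.002]
ft_force: [0.1, -0.4, -0.1]
width: 0.6
```

Run:
```python
from h import *
d=grab('top'); o=ctrl.get_obs();print(o['t'],o['ee_pos'],o['ft_force'])
cv2.imwrite('pics/t3.png',cv2.resize(d['img'][60:345,:,::-1],(800,407),interpolation=cv2.INTER_CUBIC))
im=d['img'].astype(int);m=(im.min(2)>190);m[:165]=0;m[218:]=0;m[:,265:]&=True;m[:,:265]=0;m[:,325:]=0
c=max(cv2.findContours(m.astype(np.uint8),0,1)[0],key=cv2.contourArea)
# rays onto plate top plane
a=np.radians(-10.6);n=np.array([.5*np.cos(a),.5*np.sin(a),.866]);ex=np.array([-.866*np.cos(a),-.866*np.sin(a),.5]);ey=np.cross(n,ex)
O=np.array([599,-2.5,70]);Q=O+5*n;r=rays(d,c.reshape(-1,2))@rot(d).T;og=np.array(d['origin'])
p=og+r*(((Q-og)@n)/(r@n))[:,None]-O
print('plate in nest',cv2.minAreaRect(np.c_[p@ex,p@ey].astype(np.float32)))
```

```text
20.05 [506.62273083 411.69152792 176.47747425] [ 0.00664082 -0.69347112  0.30012872]
plate in nest ((1.0659446716308594, -0.6372432708740234), (45.36027526855469, 92.92767333984375), 89.84440612792969)
```

View pics/t3.png

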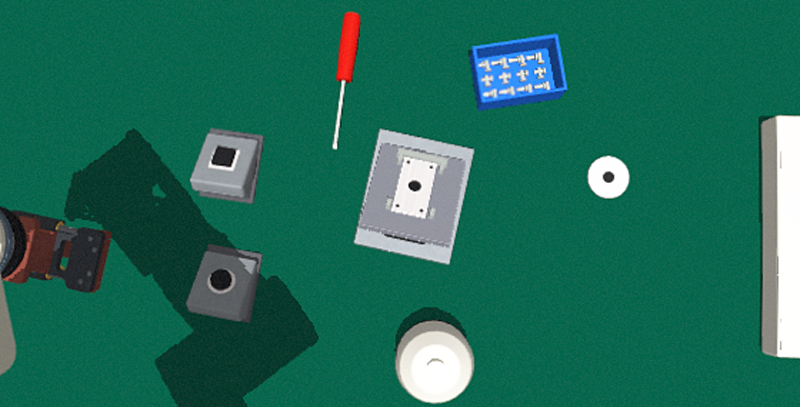

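The top view shows the plate seated, both keys up and the bystanders where they were. I'll check the gap at the ledge on the close wrist image taken just after release.

Run:
```python
import cv2
i=cv2.imread('pics/w5.png'); cv2.imwrite('pics/w5c.png',cv2.resize(i[235:320,220:345],None,fx=6,fy=6,interpolation=cv2.INTER_CUBIC))
print([i[r,265].tolist() for r in range(282,318,1)])
```

```text
[[196, 196, 197], [196, 196, 197], [196, 196, 197], [194, 193, 195], [184, 184, 185], [173, 174, 173], [167, 167, 165], [165, 166, 163], [164, 166, 163], [166, 166, 163], [165, 165, 162], [163, 164, 159], [161, 162, 158], [161, 162, 158], [162, 163, 159], [161, 162, 158], [158, 158, 153], [145, 146, 138], [116, 121, 102], [89, 101, 64], [82, 97, 48], [81, 97, 47], [81, 95, 45], [82, 96, 46], [80, 95, 46], [80, 96, 45], [80, 95, 44], [81, 96, 46], [80, 96, 45], [81, 95, 43], [80, 94, 43], [81, 96, 45], [83, 96, 52], [90, 97, 72], [98, 97, 87], [101, 96, 93]]
```

View pics/w5c.png

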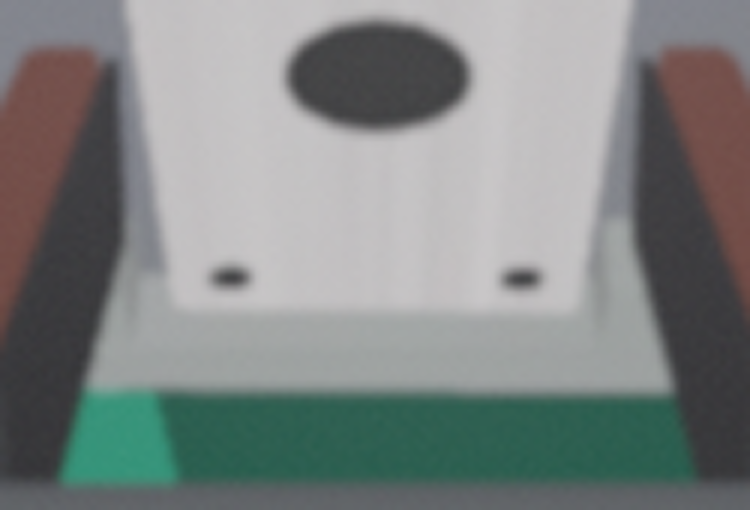

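The plate's end, at row 310 of the crop, meets the ledge with no deck colour showing between them. I'll hand the job in.

```bash
python3 -c "
from workcell import ctrl
print(ctrl.close_job())"
```

```text
the job is handed in; nothing more can be done
None
```

I laid the plate in the nest, slid it down to the ledge and let go. Then I pressed and released the round key, and after it the square key. The job was handed in at about 20 s of the 64 s allowed.

- **Placing:** I gripped the plate slightly off-centre and tilted it by pressing its upper end on the deck. I then slid it down until the force showed it was against the ledge. At release its lower end was still a few millimetres above the deck, because the vertical fingertips touched the deck first, so it settled that last bit on its own.
- **Seating checks:** After release the plate lay flat, with depth readings about 5.5 mm above the deck along its length. The close wrist image showed no gap between its end and the ledge.
- **Final position:** The top camera put the plate's centre 1.1 mm up the slope and 0.6 mm to one side of the nest centre. That is within camera error, since the same measurement made the plate 93 mm long instead of 90.
- **Keys:** Both hit a hard stop, the round at about 15 N and the square at about 12.5 N, well above the 4.5 N needed. There was no direct reading of key travel; bottoming is judged from the force rising with no further movement.
- **Bystanders:** In the last top view nothing else had visibly moved, and the robot was clear of everything.

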